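# Find the high side of a culture dish on a turntable

### The job

The glass dish is stuck off-centre on this plate turntable. Push the dial gauge fully home along its rail so that its sprung plunger presses on the dish, then turn the dish with only the small inner knob on the sloping panel to find its high side (the largest needle reading), and leave it there, with that side against the plunger and the gauge still home. Do not turn the outer ring around the knob, do not touch the platter or dish by hand, and leave the jar, the lamp and the small petri dish where they are.

Things in the scene. Friction and masses are not known exactly. Their poses are not given: they have to be found in the camera images.
- turntable: White bench unit fixed on the table, 215 x 210 mm base 30 mm high. Origin under the spindle on the table. Its -y side carries a console 92 mm deep and 170 mm wide with a grey panel that slopes 35 degrees, rising from 27 mm to 90 mm high, its face looking up and towards the unit's -y: the panel's outward axis is (0, -0.574, 0.819) in this frame. Its +y side carries a rail along y with the dial gauge. It stands at a different place and yaw each time.
- platter: Round aluminium platter, 176 mm across, 10 mm thick, its top 60 mm above the table; origin on the spindle axis at its underside. It carries the glass dish (150 mm across, 25 mm high, with seedlings), which is stuck on off-centre by several mm in a direction that differs each time and is not given by this frame. Seen from above the platter turns clockwise, 4 times as far as the inner knob, when the knob turns clockwise. Not to be touched.
- spindle (a point): Point on the vertical turning axis, 75 mm above the table, at the height of the plunger.
- knob_grip (a point): Grip point of the inner knob, on its axis, 42 mm out from the panel. A plain aluminium bar knob 42 mm long, 18 mm thick between its flats, from 21 to 54 mm out from the panel. The point turns with it: y runs across the flats (pinch along it), z is the outward axis, tilted 35 degrees from vertical to the unit's -y: bring the tool in along it. Keep fingertips over 15 mm out, clear of the ring.
- knob (a joint): Turn of the inner knob in rad, clockwise seen from outside is positive; it starts at its anticlockwise stop (0) and its other stop is 1.6. Needs about 0.1 N m, stays where it is left. The high side comes up exactly once, between 0.2 and 1.3.
- ring_mark (a point): White line on the outer ring, 42 mm from the knob axis and 15 mm out from the panel. The ring is a black knurled disc 88 mm across and 15 mm thick, concentric with the knob and under it; it turns easily and must not be moved.
- post (a point): Centre of the black grip on top of the gauge carriage's post: an upright cylinder 28 mm across, 36 mm high, from 124 to 160 mm above the table (this point 142 mm). It stands 52 mm behind (unit's +y) the centre of the gauge's dial (60 mm across, face up, 87 mm above the table).
- carriage (a joint): Travel of the gauge carriage in m towards the dish (along the unit's -y): 0 fully back, 0.040 fully home at its stop. Slides with about 4 N of friction and stays where it is left.
- plunger_tip (a point): Foremost point of the plunger's round tip, 75 mm above the table, on the line through the spindle along the unit's y. Sprung: 0.5 to 2.5 N, 22 mm of travel. Home, it touches the dish all the way round.
- needle (a joint): Turn of the dial's black needle in rad, clockwise from above: 0 with the plunger free, growing 0.3 rad per mm that the plunger is pushed in. Under 6.28 (one turn) throughout.
- jar: Bystander, loose: glass jar with foil top, 72 mm across, 106 mm high; origin under its centre.
- lamp: Bystander, loose: unlit glass spirit lamp, 80 mm across, 97 mm high; origin under its centre.
- petri: Bystander, loose: covered petri dish, 93 mm across, 18 mm high; origin under its centre.

How it is judged:
On the way, in this order (a step that is already met when the one before it is completed fails the run):
1. the gauge is pushed home, its plunger on the dish (value of joint carriage above 0.037 m and value of joint needle above 0.6 rad), for 0.2 s.
2. the dish is turned with the knob until its high side is at the plunger (value of joint carriage above 0.037 m and value of joint knob above 0.08 rad and horizontal distance between plunger_tip and spindle above 0.0812 m), for 0.2 s.
At the end, for the whole second after the job is handed in: The gauge stands home (within 3 mm), the dish is at rest with its high side at the plunger: the plunger tip is pushed out to within 0.5 mm of the farthest the dish can push it (dish within about 20 degrees) (all of step 1 and horizontal distance between plunger_tip and spindle above 0.0812 m and velocity of joint knob between -0.05 and 0.05 rad/s); the robot touches nothing.
It fails at once if the outer ring is turned more than about 7 degrees (distance of ring_mark from where it was at the start of the episode above 0.005 m).
It fails at once if the robot touches the platter or dish (contact force between any of the arm, the fingers and platter above 1 N).
It fails at once if a bystander is moved more than 20 mm (distance of any of jar, lamp, petri from where it was at the start of the episode above 0.02 m).
It also fails if it takes over 64 s, if anything falls off the work surface, if the arm or the gripper's body presses on something with over 40 N, if the wrist force passes 120 N, or if a joint passes its speed limit or range.

### The arm

A 6-joint arm with a two-finger parallel gripper is mounted at the origin on the work surface. World frame = base frame: x ahead of the robot, y to its left, z up, the work surface at z = 0. Lengths are in m, angles in rad, forces in N, time in s.
With the tool pointing down it reaches from about 0.325 to 0.925 m from the base axis. Payload 3.1 kg.
Tool frame: the origin (TCP) lies midway between the tips of the shut fingers; the grasp point (between the pads) lies 19 mm behind it; z points along the fingers, x is the direction in which the jaws open and shut, and the axes are right-handed (so a half turn about z gives the same grasp; the last joint's range is limited). The gripper opens to 85 mm and grips with 20 to 120 N. Pads are 22 mm wide; open, the fingers measure 114 mm over their backs; the gripper's body (76 mm by 85 mm) begins 54 mm behind the grasp point. The pads swing forward as they close: fully open they stand 13 mm farther back than shut.
Start: joints at [-1.288, 0.217, 1.613, -0, 1.311, -0.112], TCP at [0.24, -0.577, 0.231] pointing down, gripper open.
Joint ranges: [-2.75, 2.75], [-0.78, 2.1], [0.31, 2.55], [-1.13, 4.27], [0.13, 2.63], [-2.58, 2.58]. Speed limits (rad/s): [2.79, 2.79, 3.14, 3.14, 3.14, 3.14].

### API

Orientations are given as [roll, pitch, yaw] about the fixed x, y, z axes, in that order (R = Rz(yaw) Ry(pitch) Rx(roll)).
In Python, from rig import ctrl gives the robot as it stands. Calls block until the motion is done:
- ctrl.move_to(position, orientation): joint-space move of the TCP to a pose.
- ctrl.line_to(position, vel=0.15, rotation=None): straight line of the TCP; rotation=None keeps the orientation; vel is the mean speed in m/s.
- ctrl.movej(angles): joint-space move.
- ctrl.release() and ctrl.close(grasp_force=None): open the fingers fully, or close them until they stop; grasp_force is the grip in N (None keeps the last).
- ctrl.pause(seconds).
- ctrl.ik(position, orientation): joint angles nearest the present ones, or None.
- ctrl.read_state(): the state.
- ctrl.camera(name): name is "side" or "top" or "wrist"; returns (picture, depth): 480x640x3 uint8, red, green, blue; 480x640 float32, m along the optical axis (not along the pixel's ray), 0 where there is no reading.
- ctrl.camera_info(name): a dict with "fx", "fy", "cx", "cy" (pixels), "camera_from_world" (4x4, takes a point from world to camera coordinates). Camera axes: x right, y down, z forward; pixel columns grow to the right and rows downward; lengths in m; the calibration is good to about 2 mm. A picture is of the moment at which its call begins: read the wrist's pose just before it. camera_info takes no time and is no camera call; for the wrist camera it gives the pose at the moment of the call.
A pose or a line that the arm cannot do raises ctrl.MotionError and nothing moves.
- ctrl.hand_in(): hands the job in, once; it reports no verdict.
The state is a dict: "time": time; "joint_positions": joint angles; "joint_velocities": joint speeds; "effort": joint torques, N m; "position": TCP position; "orientation": TCP orientation; "contact_force": force on the tool from outside, world axes, zero at the start; "moment": the same for the moment, N m; "width": opening from 0.0 (shut) to 1.0 (fully open).
Only numpy, scipy, OpenCV 4.12 (cv2) and the standard library are available. Lean on these libraries where they do the work, as an engineer would, in place of code of your own. Each camera call takes 0.05 s, during which the arm holds its last target.

## Working session

There is one attempt and no reset: what is moved stays moved. The work goes in short steps, each a Python script; the robot and the scene stay as the last script left them, time stands still between calls to the robot, and variables do not carry over. Pictures are saved under pics/ and viewed, and the job is handed in when it is done.

```bash
ls; mkdir -p pics
python3 - <<'E'
from rig import ctrl
import cv2,numpy as np
s=ctrl.read_state();print(s['time'],s['position'],s['orientation'],s['width'])
for n in ['top','side','wrist']:
    p,d=ctrl.camera(n);cv2.imwrite(f'pics/{n}0.png',p[:,:,::-1]);np.save(f'pics/{n}0.npy',d)
    i=ctrl.camera_info(n);print(n,i)
E
```

```text
pics
0.0 [ 0.24015012 -0.57612093  0.22997233] [-3.14135797e+00  2.40351233e-03 -1.17601281e+00] 1.0031264962576658
top {'fx': 478.2778176093023, 'fy': 478.2778176093023, 'cx': 316.48115500558947, 'cy': 231.46750634375832, 'camera_from_world': array([[ 1.92268322e-02, -9.99811233e-01,  2.79775522e-03,
         8.27893979e-02],
       [-9.89018007e-01, -1.94292567e-02, -1.46512411e-01,
         6.25414699e-01],
       [ 1.46539113e-01,  4.99392556e-05, -9.89204876e-01,
         9.12494147e-01],
       [ 0.00000000e+00,  0.00000000e+00,  0.00000000e+00,
         1.00000000e+00]])}
side {'fx': 535.2291729020313, 'fy': 535.2291729020313, 'cx': 327.4911922265187, 'cy': 236.27632028243704, 'camera_from_world': array([[-0.91932636, -0.3929396 , -0.0209168 ,  0.60808292],
       [-0.20947914,  0.53371317, -0.81930992,  0.18348493],
       [ 0.33310288, -0.74883157, -0.57296924,  0.97927223],
       [ 0.        ,  0.        ,  0.        ,  1.        ]])}
wrist {'fx': 416.3190556717071, 'fy': 416.3190556717071, 'cx': 317.8053664570306, 'cy': 234.2014864599125, 'camera_from_world': array([[ 0.38382976, -0.92340205, -0.00183409, -0.62438452],
       [-0.88498859, -0.36842796,  0.28470342, -0.03669128],
       [-0.26357145, -0.10765449, -0.95861389,  0.37859272],
       [ 0.        ,  0.        ,  0.        ,  1.        ]])}
```

View pics/top0.png

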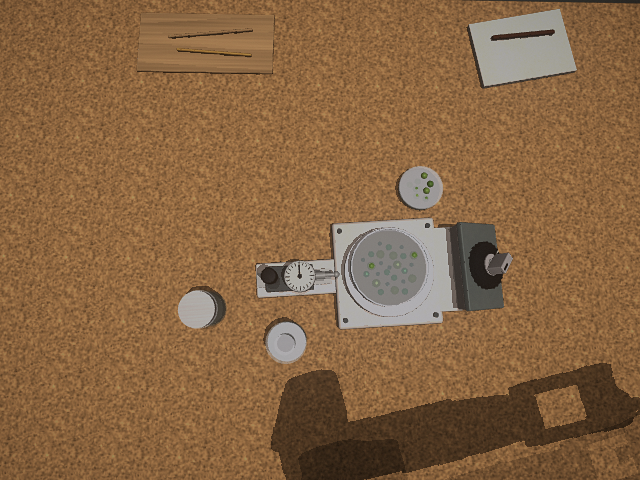

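View pics/side0.png

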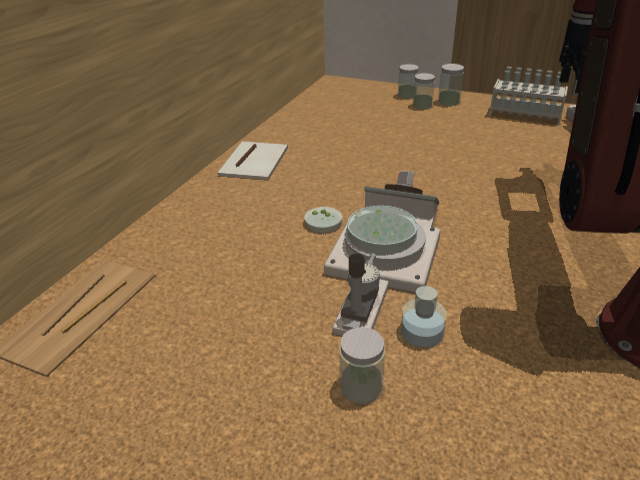

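View pics/wrist0.png

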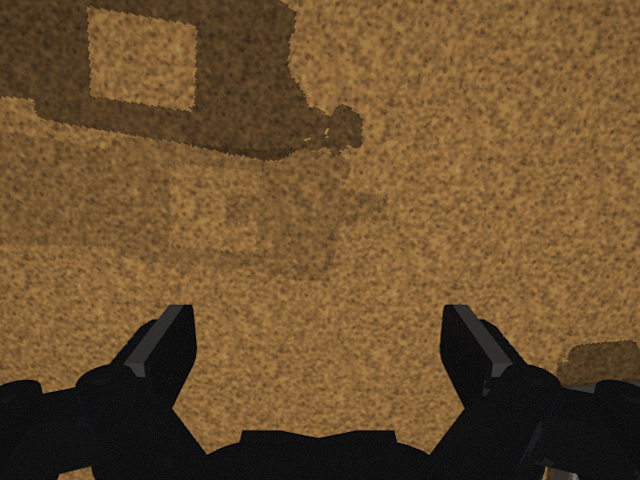

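The top picture shows the unit with its panel to the right (world -y). The knob is near (502,262), the dial (299,276) and the post (268,276). The lamp is at (286,342), the jar (200,309) and the petri dish (420,188). I'll enlarge these.

Run:
```python
import cv2,numpy as np
t=cv2.imread('pics/top0.png');s=cv2.imread('pics/side0.png')
cv2.imwrite('pics/tc1.png',cv2.resize(t[205:345,240:440],None,fx=4,fy=4,interpolation=cv2.INTER_CUBIC))
cv2.imwrite('pics/tc2.png',cv2.resize(t[205:345,400:540],None,fx=4,fy=4,interpolation=cv2.INTER_CUBIC))
cv2.imwrite('pics/sc1.png',cv2.resize(s[165:345,310:470],None,fx=3.3,fy=3.3,interpolation=cv2.INTER_CUBIC))
```

```text
(no output)
```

View pics/tc1.png

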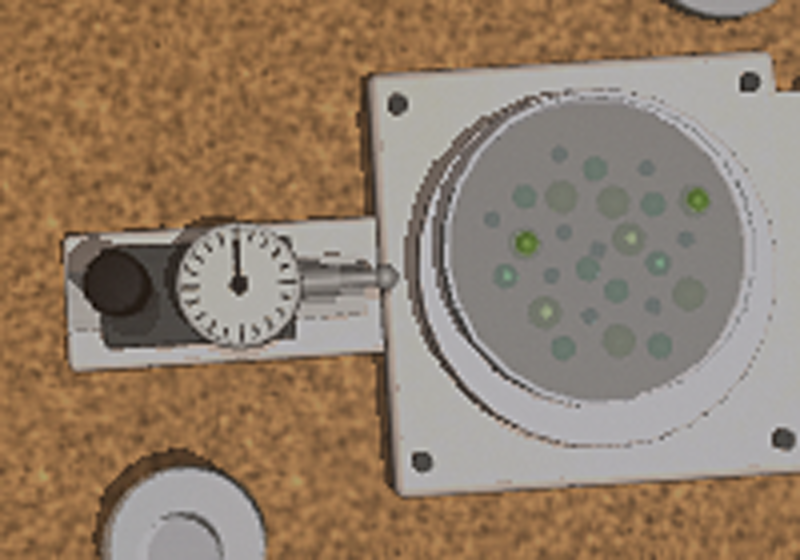

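View pics/tc2.png

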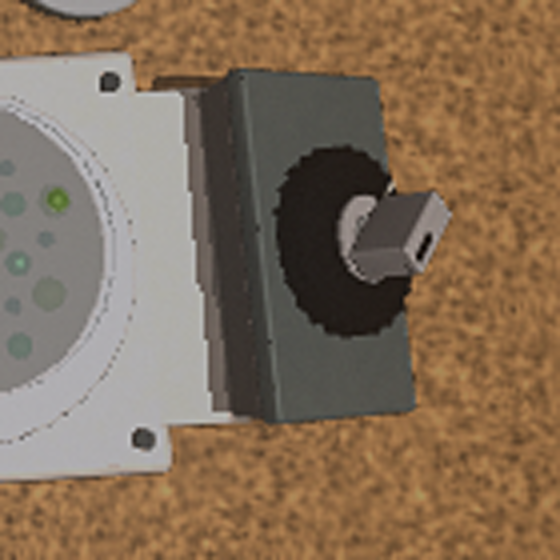

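View pics/sc1.png

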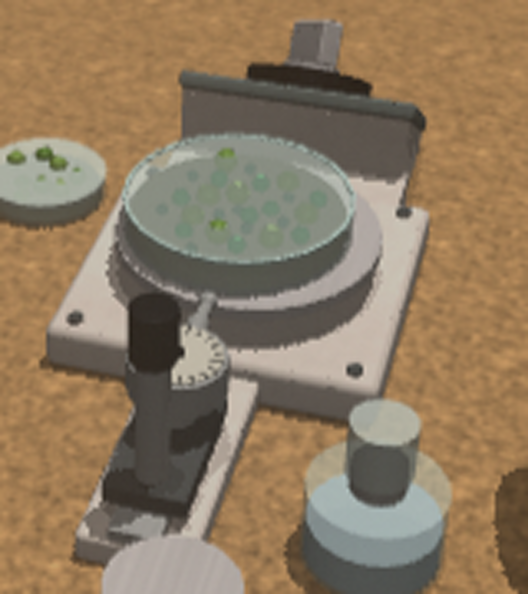

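```bash
cat > h.py <<'E'
import numpy as np,cv2
from rig import ctrl
def ray(name,u,v,info=None):
    i=info or ctrl.camera_info(name);T=np.array(i['camera_from_world']);R=T[:3,:3];o=-R.T@T[:3,3]
    d=R.T@np.array([(u-i['cx'])/i['fx'],(v-i['cy'])/i['fy'],1]);return o,d
def atz(name,u,v,z,info=None):
    o,d=ray(name,u,v,info);return o+d*(z-o[2])/d[2]
def tri(rs):
    A=0;b=0
    for o,d in rs:
        d=d/np.linalg.norm(d);P=np.eye(3)-np.outer(d,d);A=A+P;b=b+P@o
    x=np.linalg.solve(A,b);return x,[np.linalg.norm(np.cross(x-o,d/np.linalg.norm(d))) for o,d in rs]
def proj(name,p,info=None):
    i=info or ctrl.camera_info(name);c=np.array(i['camera_from_world'])@np.append(p,1)
    return np.array([i['fx']*c[0]/c[2]+i['cx'],i['fy']*c[1]/c[2]+i['cy']])
def snap(name,tag,crop=None,f=1):
    p,d=ctrl.camera(name);im=p[:,:,::-1]
    if crop: im=im[crop[1]:crop[3],crop[0]:crop[2]]
    cv2.imwrite(f'pics/{tag}.png',cv2.resize(im,None,fx=f,fy=f,interpolation=cv2.INTER_CUBIC));return p,d
E
python3 - <<'E'
from h import *
np.set_printoptions(precision=4,suppress=True)
T=lambda u,v:(240+u/4,205+v/4); S=lambda u,v:(310+u/3.3,165+v/3.3); T2=lambda u,v:(400+u/4,205+v/4)
sc=[atz('top',*T(*p),.03) for p in [(398,104),(750,82),(783,439),(422,461)]]
for p in sc: print('screw',p)
for s in [(75,318),(403,212),(355,370)]: print('screw side',atz('side',*S(*s),.03))
e=sc[1]-sc[0];f=sc[2]-sc[3];g=sc[0]-sc[3];h=sc[1]-sc[2]
for a in (e,f): print('ang of -y',np.degrees(np.arctan2(a[1],a[0]))+90,np.linalg.norm(a))
for a in (g,h): print('ang of x',np.degrees(np.arctan2(a[1],a[0])),np.linalg.norm(a))
print('screw ctr',sum(sc)/4)
print('dial top',atz('top',*T(239,285),.087))
print('post top',atz('top',*T(116,282),.16))
x,r=tri([ray('top',*T(116,282)),ray('side',*S(155,305))]);print('post tri',x,r)
print('dial side',atz('side',*S(187,355),.087))
d=np.load('pics/top0.npy')
for n,(u,v) in dict(post=(269,275),dial=(299,278),knob=(506,260),panel=(475,295)).items():
    o,dd=ray('top',u,v);print(n,o+dd*d[v,u])
# knob outer end face corners top
print('knobend top ctr zassume'); 
# platter ellipse (tc1): visible edge right/bottom
lamp=atz('top',286.5,342,.097);print('lamp',lamp);print('jar',atz('top',198,309,.106));print('petri',atz('top',421,188,.018))
E
```

```text
screw [0.6279 0.048  0.03  ]
screw [ 0.6428 -0.1316  0.03  ]
screw [ 0.4634 -0.1453  0.03  ]
screw [0.4492 0.034  0.03  ]
screw side [0.628  0.0484 0.03  ]
screw side [ 0.4627 -0.1463  0.03  ]
screw side [0.4477 0.0333 0.03  ]
ang of -y 4.73915197126594 0.18023194061585043
ang of -y 4.524689718973775 0.17984496827936527
ang of x 4.503925947046941 0.179292348533855
ang of x 4.3812063081794435 0.17996752070759064
screw ctr [ 0.5458 -0.0487  0.03  ]
dial top [0.5314 0.1249 0.087 ]
post top [0.5278 0.176  0.16  ]
post tri [0.5274 0.1759 0.1588] [np.float64(0.00052250615837247), np.float64(0.00052250615837228)]
dial side [0.5257 0.1246 0.087 ]
post [0.5286 0.1759 0.1606]
dial [0.5281 0.1263 0.0867]
knob [ 0.5683 -0.2602  0.1031]
panel [ 0.5028 -0.2088  0.0777]
knobend top ctr zassume
lamp [0.4103 0.1459 0.097 ]
jar [0.467  0.3092 0.106 ]
petri [ 0.7241 -0.122   0.018 ]
```

Triangulation puts the post top at (0.5275, 0.176, 0.159), against 0.160 expected. The unit yaw is about 0.079, and the screw centre lies on the rail line. I'll push the post with shut fingers.

```bash
cat >> h.py <<'E'
th=0.0791
ux=np.array([np.cos(th),np.sin(th),0]);uy=np.array([-np.sin(th),np.cos(th),0])
POST=np.array([.5276,.1759,.142])
E
python3 - <<'E'
from h import *
np.set_printoptions(precision=4,suppress=True)
a=POST+uy*.065;a[2]=.24
for y in (th,th+np.pi,th-np.pi/2,th+np.pi/2): print(y,ctrl.ik(a,[np.pi,0,y]))
E
```

```text
0.0791 [ 0.3097  0.1047  1.7246 -0.      1.3123  0.2306]
3.220692653589793 None
-1.4916963267948966 [0.3097 0.1047 1.7246 0.     1.3123 1.8014]
1.6498963267948965 [ 0.3097  0.1047  1.7246 -0.      1.3123 -1.3402]
```

Run:
```python
from h import *
np.set_printoptions(precision=4,suppress=True)
ctrl.close()
a=POST+uy*.065;a[2]=.24
ctrl.move_to(a,[np.pi,0,th])
b=a.copy();b[2]=.136
ctrl.line_to(b,vel=.15)
s=ctrl.read_state();print(s['time'],s['position'],s['contact_force'])
snap('top','push0',(180,200,380,350),4)
f0=s['contact_force']
y=.065
while y>-.03:
    y-=.004
    p=POST+uy*y;p[2]=.136
    ctrl.line_to(p,vel=.05)
    s=ctrl.read_state();f=(s['contact_force']-f0)@uy;print(round(y,3),s['position'],round(f,1))
    if f>15: break
print(s['time'])
```

```text
4.7917 [0.5233 0.2409 0.1369] [ 0.3108 -0.3056 -0.1634]
0.061 [0.5234 0.2366 0.137 ] 0.6
0.057 [0.5231 0.2325 0.1361] 0.6
0.053 [0.5234 0.2285 0.1359] 0.3
0.049 [0.5238 0.2245 0.136 ] 0.4
0.045 [0.5241 0.2205 0.136 ] -0.2
0.041 [0.5244 0.2166 0.136 ] 0.6
0.037 [0.5247 0.2126 0.136 ] -0.5
0.033 [0.525  0.2086 0.136 ] 0.4
0.029 [0.5253 0.2046 0.136 ] 0.8
0.025 [0.5256 0.2011 0.1361] 2.0
0.021 [0.5259 0.1971 0.136 ] 3.6
0.017 [0.5263 0.1928 0.136 ] 3.9
0.013 [0.5266 0.1887 0.136 ] 3.1
0.009 [0.5269 0.1846 0.136 ] 2.6
0.005 [0.5272 0.1807 0.136 ] 3.8
0.001 [0.5276 0.1769 0.136 ] 4.1
-0.003 [0.5279 0.173  0.136 ] 3.8
-0.007 [0.5282 0.1692 0.136 ] 5.7
-0.011 [0.5282 0.1691 0.1362] 15.6
9.5917
```

View pics/push0.png

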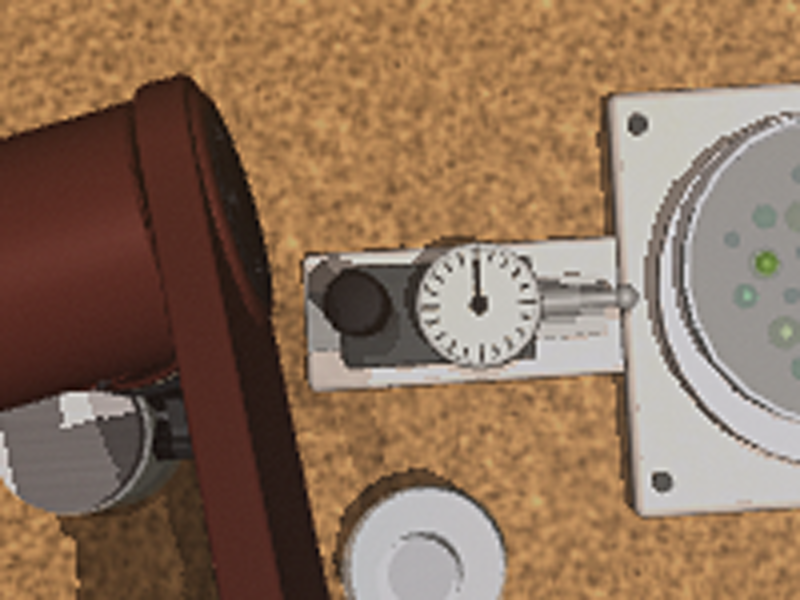

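Before the push the needle was at 0 (pointing up in the picture). The finger stalled at y=0.169 with 15 N. I'll press a bit harder to check that this is the stop, then look.

Run:
```python
from h import *
np.set_printoptions(precision=4,suppress=True)
for y in (-.014,-.018):
    p=POST+uy*y;p[2]=.136
    ctrl.line_to(p,vel=.05);s=ctrl.read_state();f=s['contact_force']@uy;print(s['position'],f)
    if f>28: break
snap('side','side1',(310,165,470,345),3.3)
p=POST+uy*.03;p[2]=.136
ctrl.line_to(p,vel=.15)
p[2]=.23; p+=uy*.03
ctrl.line_to(p,vel=.25)
print(ctrl.read_state()['time'])
snap('top','top1',(240,205,440,345),4)
```

```text
[0.5282 0.169  0.1363] 23.674167450468893
[0.5282 0.1689 0.1364] 33.27164501579249
11.15
```

View pics/top1.png

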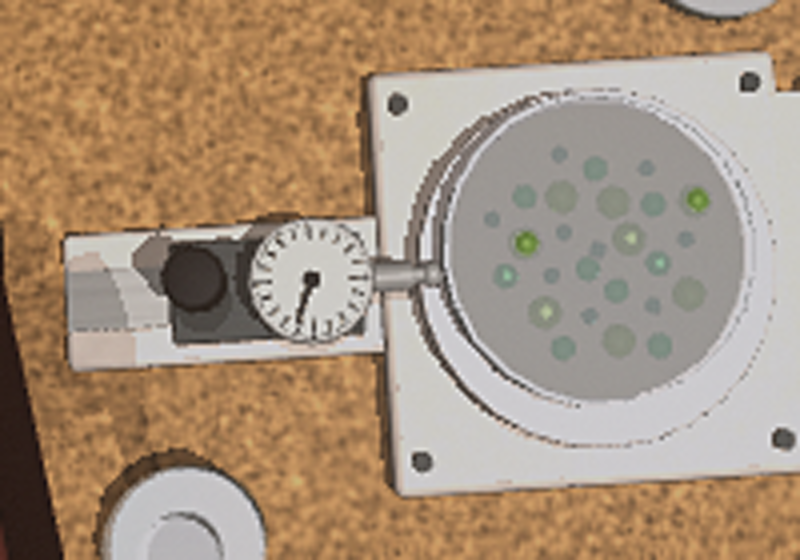

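View pics/side1.png

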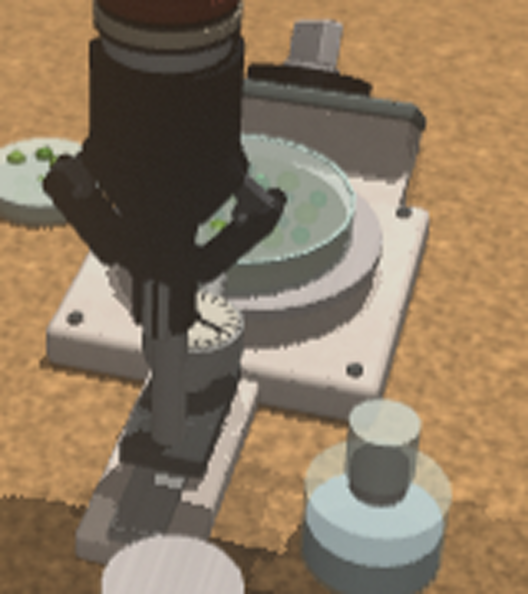

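Run:
```python
from h import *
T=lambda u,v:(240+u/4,205+v/4)
a=atz('top',*T(239,285),.088);b=atz('top',*T(312,278),.088);print((a-b)@uy, (a-b)@ux)
a=atz('top',*T(116,282),.16);b=atz('top',*T(194,277),.16);print((a-b)@uy,(a-b)@ux)
# platter and dish circles
n=proj('top',[.5458,-.0487,.06]);print(n,(n[0]-240)*4,(n[1]-205)*4)
import itertools
for z,pts in ((.06,[(776,250),(762,330),(720,390),(660,430),(600,446),(530,432)]),(.085,[(748,250),(735,180),(700,130),(650,103),(598,93),(445,250),(470,340),(520,388),(600,404),(700,365)])):
    P=np.array([atz('top',*T(*p),z)[:2] for p in pts]);A=np.c_[2*P,np.ones(len(P))];c=np.linalg.lstsq(A,(P**2).sum(1),rcond=None)[0];print(z,c[:2],np.sqrt(c[2]+c[0]**2+c[1]**2))
```

```text
0.03460626111423479 -0.0012343463935993522
0.03394964758883977 -0.00014265907100403626
[389.33712987 271.32608863] 597.348519498546 265.3043545041005
0.06 [ 0.55204622 -0.04383264] 0.09201704944639767
0.085 [ 0.55297432 -0.04420118] 0.07410818920053759
```

Travel measures about 34.5 mm, and the stop was rigid at 33 N. I'll look closer at the carriage's front end.

Run:
```python
from h import *
snap('wrist','w1')
snap('side','side2',(320,240,440,345),5)
print(ctrl.camera_info('wrist')['camera_from_world'])
```

```text
[[ 0.99700925  0.07711949 -0.00501461 -0.53675577]
 [ 0.07533489 -0.9553625   0.28566965  0.14794844]
 [ 0.01723993 -0.28519306 -0.95831503  0.43251508]
 [ 0.          0.          0.          1.        ]]
```

View pics/w1.png

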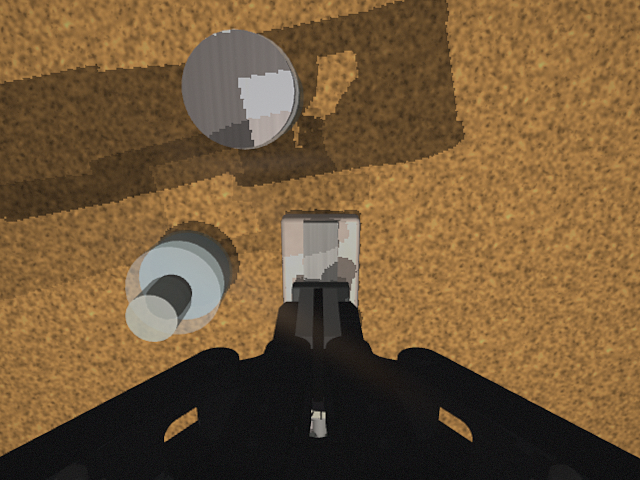

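View pics/side2.png

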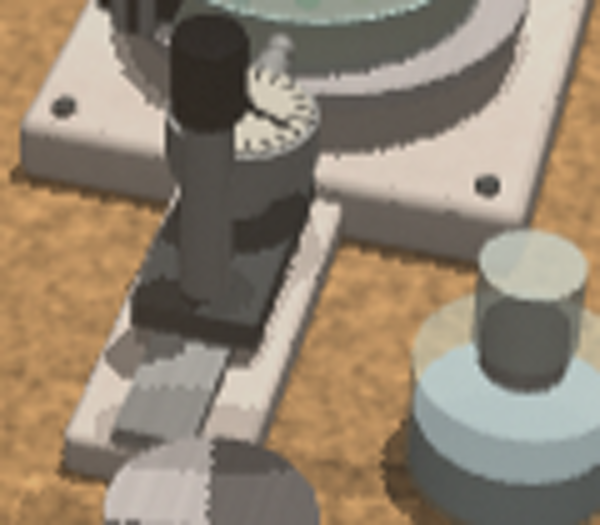

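Run:
```python
from h import *
T=lambda u,v:(240+u/4,205+v/4)
sp=np.array([.5458,-.0487,.075])
for p in ((399,276),(442,272)): q=atz('top',*T(*p),.075);print(q,(q-sp)@uy,(q-sp)@ux)
print((POST-sp)@uy)
```

```text
[0.53782795 0.04873011 0.075     ] 0.09775539785267812 -0.00024843755800879695
[0.54014173 0.02813306 0.075     ] 0.07703992135110935 0.0004305856883652726
0.22533584574900173
```

The needle (3.45 rad, about 11.5 mm), tip distances and "under 6.28" bound all fit the stop being home, with the carriage starting a few mm in. Next is the knob pose.

Run:
```python
from h import *
np.set_printoptions(precision=4,suppress=True)
T2=lambda u,v:(400+u/4,205+v/4)
n=-.574*uy+np.array([0,0,.819])
C=[atz('top',*T2(*p),z) for p,z in (((236,72),.09),((272,421),.09),((378,78),.027),((413,408),.027))]
for c in C: print(c)
pc=sum(C)/4;print('panel c',pc)
# ring disc: silhouettes on 15mm plane -> intersect rays with plane, fit circle
d=np.load('pics/top0.npy')
for (u,v) in ((475,290),(465,240),(470,230),(492,225),(497,300),(478,262),(485,285)):
    o,dd=ray('top',u,v);P=o+dd*d[v,u];print(u,v,P,'height from panel',(P-pc)@n)
p0=pc+.015*n
pts=[(282,185),(276,240),(290,300),(320,325),(350,335),(385,325),(405,295),(330,148),(300,160),(365,150)]
ex=ux; ev=np.cross(n,ux);Q=[]
for p in pts:
    o,dd=ray('top',*T2(*p));X=o+dd*((p0-o)@n)/(dd@n);Q.append([(X-p0)@ex,(X-p0)@ev])
P=np.array(Q);A=np.c_[2*P,np.ones(len(P))];c=np.linalg.lstsq(A,(P**2).sum(1),rcond=None)[0];print(c[:2],np.sqrt(c[2]+c[0]**2+c[1]**2))
ax=p0+c[0]*ex+c[1]*ev;print('ring centre',ax,'grip',ax+.027*n)
g=pc+.042*n; sp=np.array([.5458,-.0487,0]);print('g panel',g,(g-sp)@ux,(g-sp)@uy)
print(proj('top',g+.012*n),proj('side',g+.012*n))
```

```text
[ 0.6389 -0.178   0.09  ]
[ 0.4741 -0.1908  0.09  ]
[ 0.6481 -0.2698  0.027 ]
[ 0.4812 -0.2814  0.027 ]
panel c [ 0.5606 -0.23    0.0585]
475 290 [ 0.5122 -0.2085  0.0793] height from panel 0.0025310332834373866
465 240 [ 0.6072 -0.1909  0.0829] height from panel -0.00030386076925338623
470 230 [ 0.6285 -0.2044  0.0726] height from panel -1.7423840506474234e-05
492 225 [ 0.6459 -0.2623  0.0331] height from panel 0.001590324461186312
497 300 [ 0.4947 -0.2653  0.0378] height from panel 0.00026010265437710275
478 262 [ 0.5646 -0.2118  0.091 ] height from panel 0.016419017920530493
485 285 [ 0.522  -0.2273  0.0808] height from panel 0.01495733699324505
[-0.0007  0.0081] 0.04908762658015524
ring centre [ 0.56   -0.232   0.0755] grip [ 0.5612 -0.2474  0.0976]
g panel [ 0.5625 -0.254   0.0929] 0.00040289511627859473 -0.20597796565850032
[506.3863 262.8366] [405.8632 171.452 ]
```

```bash
cat >> h.py <<'E'
from scipy.spatial.transform import Rotation as Ro
N=-.5736*uy+np.array([0,0,.8192])
V=np.cross(N,ux)   # up the panel slope
G=np.array([.562,-.2525,.094])
# tool pose with jaw axis x at angle a from ux, measured clockwise seen from outside
def rot(a):
    x=np.cos(a)*ux-np.sin(a)*V; z=-N; return np.c_[x,np.cross(z,x),z]
def rpy(a): return Ro.from_matrix(rot(a)).as_euler('xyz')
E
python3 - <<'E'
from h import *
np.set_printoptions(precision=3,suppress=True)
T=ctrl.camera_info('wrist')['camera_from_world'];s=ctrl.read_state();R=Ro.from_euler('xyz',s['orientation']).as_matrix()
o=-T[:3,:3].T@T[:3,3];print('cam in tool',R.T@(o-s['position']),R.T@T[2,:3], V)
print('pred end:',proj('top',G+.012*N))
for a in np.arange(-3.2,3.2,.4):
    print(round(a,2),[ctrl.ik(G+(.12)*N,rpy(a)),ctrl.ik(G-.019*N,rpy(a))])
E
```

```text
cam in tool [-0.    -0.072 -0.142] [-0.001  0.284  0.959] [-0.065  0.817  0.574]
pred end: [505.823 263.028]
-3.2 [array([-0.797,  0.582,  1.307,  0.381,  1.735,  2.176]), array([-0.725,  0.608,  1.504,  0.41 ,  1.503,  2.151])]
-2.8 [array([-0.797,  0.582,  1.307,  0.381,  1.735,  2.576]), array([-0.725,  0.608,  1.504,  0.41 ,  1.503,  2.551])]
-2.4 [None, None]
-2.0 [None, None]
-1.6 [array([-0.797,  0.582,  1.307,  0.381,  1.735, -2.507]), array([-0.725,  0.608,  1.504,  0.41 ,  1.503, -2.532])]
-1.2 [array([-0.797,  0.582,  1.307,  0.381,  1.735, -2.107]), array([-0.725,  0.608,  1.504,  0.41 ,  1.503, -2.132])]
-0.8 [array([-0.797,  0.582,  1.307,  0.381,  1.735, -1.707]), array([-0.725,  0.608,  1.504,  0.41 ,  1.503, -1.732])]
-0.4 [array([-0.797,  0.582,  1.307,  0.381,  1.735, -1.307]), array([-0.725,  0.608,  1.504,  0.41 ,  1.503, -1.332])]
-0.0 [array([-0.797,  0.582,  1.307,  0.381,  1.735, -0.907]), array([-0.725,  0.608,  1.504,  0.41 ,  1.503, -0.932])]
0.4 [array([-0.797,  0.582,  1.307,  0.381,  1.735, -0.507]), array([-0.725,  0.608,  1.504,  0.41 ,  1.503, -0.532])]
0.8 [array([-0.797,  0.582,  1.307,  0.381,  1.735, -0.107]), array([-0.725,  0.608,  1.504,  0.41 ,  1.503, -0.132])]
1.2 [array([-0.797,  0.582,  1.307,  0.381,  1.735,  0.293]), array([-0.725,  0.608,  1.504,  0.41 ,  1.503,  0.268])]
1.6 [array([-0.797,  0.582,  1.307,  0.381,  1.735,  0.693]), array([-0.725,  0.608,  1.504,  0.41 ,  1.503,  0.668])]
2.0 [array([-0.797,  0.582,  1.307,  0.381,  1.735,  1.093]), array([-0.725,  0.608,  1.504,  0.41 ,  1.503,  1.068])]
2.4 [array([-0.797,  0.582,  1.307,  0.381,  1.735,  1.493]), array([-0.725,  0.608,  1.504,  0.41 ,  1.503,  1.468])]
2.8 [array([-0.797,  0.582,  1.307,  0.381,  1.735,  1.893]), array([-0.725,  0.608,  1.504,  0.41 ,  1.503,  1.868])]
```

Run:
```python
from h import *
np.set_printoptions(precision=4,suppress=True)
p=ctrl.read_state()['position'];p[2]=.30
ctrl.line_to(p,vel=.3)
ctrl.release()
ctrl.move_to(G+.12*N,rpy(-1.05))
s=ctrl.read_state();print(s['time'],s['position'],s['width'],s['joint_positions'])
import json
for k,off in enumerate((.12,.09)):
    if k: ctrl.line_to(G+off*N+.03*ux,vel=.2)
    i=ctrl.camera_info('wrist');np.save(f'pics/wi{k}.npy',i,allow_pickle=True)
    snap('wrist',f'wk{k}')
    g=[proj('wrist',G+h*N,i) for h in (.012,)];print(g)
```

```text
14.55 [ 0.568  -0.3203  0.1927] 1.0013240693983014 [-0.796   0.5811  1.3065  0.3814  1.7347 -1.9568]
[array([317.5929, 230.6251])]
[array([289.8146, 201.4496])]
```

View pics/wk0.png

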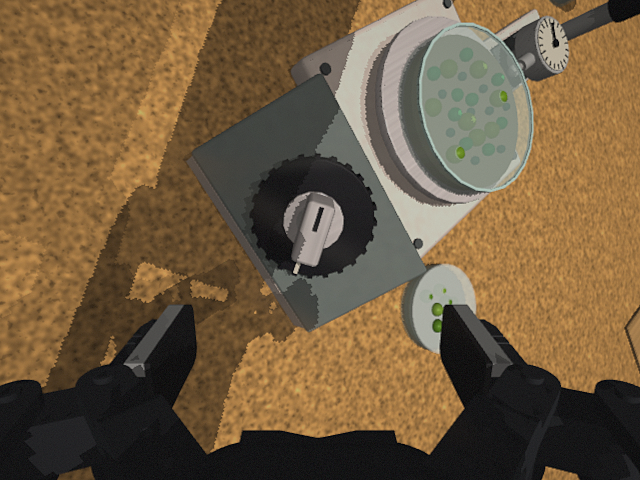

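View pics/wk1.png

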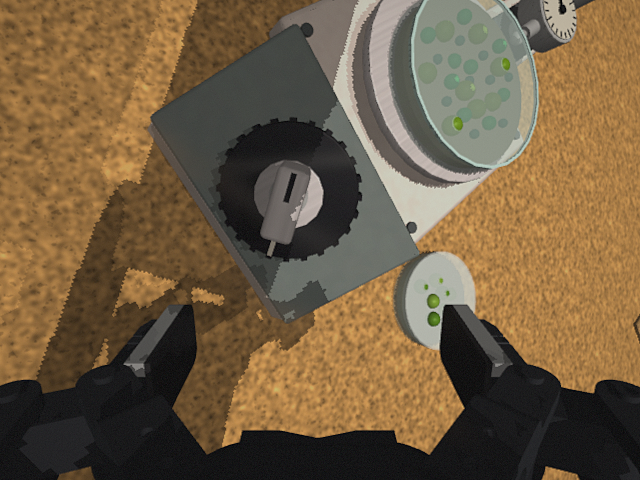

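Run:
```python
from h import *
for k,(x,y) in enumerate(((250,160),(215,125))):
    im=cv2.imread(f'pics/wk{k}.png')[y:y+140,x:x+140];cv2.imwrite(f'pics/wkc{k}.png',cv2.resize(im,None,fx=4,fy=4,interpolation=cv2.INTER_CUBIC))
```

```text
(no output)
```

View pics/wkc0.png

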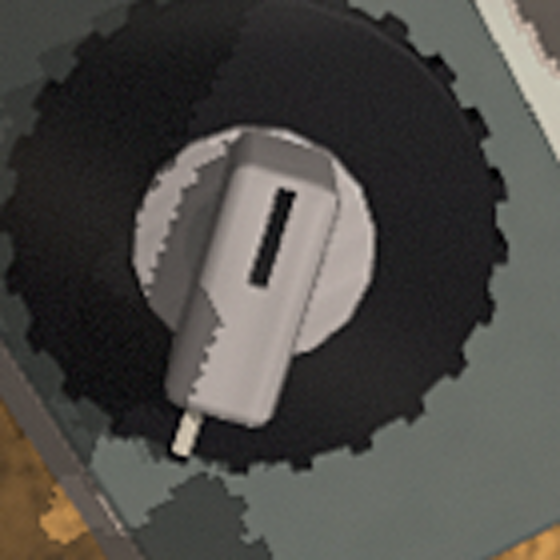

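View pics/wkc1.png

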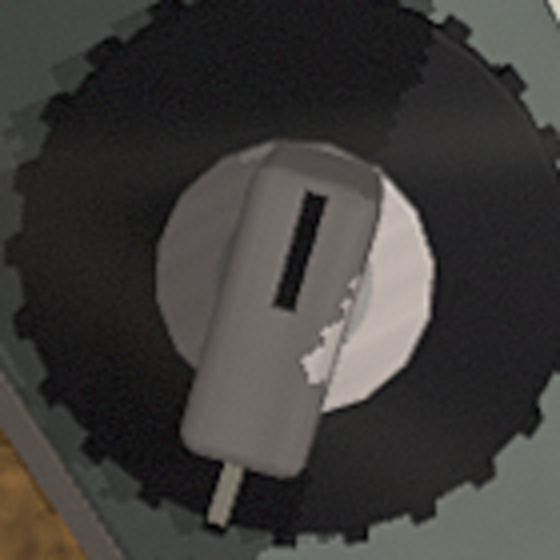

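Run:
```python
from h import *
np.set_printoptions(precision=4,suppress=True)
I=[np.load(f'pics/wi{k}.npy',allow_pickle=True).item() for k in (0,1)]
c0=[(235,165),(338,185),(272,425),(168,400)];c1=[(257,162),(380,185),(303,474),(185,447)]
X=[]
for a,b in zip(c0,c1):
    x,r=tri([ray('w',250+a[0]/4,160+a[1]/4,I[0]),ray('w',215+b[0]/4,125+b[1]/4,I[1])]);X.append(x);print(x,r[0])
X=np.array(X);c=X.mean(0);print('end c',c,'-> grip',c-.012*N,'pred',G)
# with plane fixed at end height
for k,(cc,off) in enumerate(((c0,(250,160)),(c1,(215,125)))):
    Y=[]
    for a in cc:
        o,d=ray('w',off[0]+a[0]/4,off[1]+a[1]/4,I[k]);P0=G+.012*N;Y.append(o+d*((P0-o)@N)/(d@N))
    Y=np.array(Y);L=(Y[0]+Y[1]-Y[2]-Y[3])/2;W=(Y[1]-Y[0]+Y[2]-Y[3])/2
    print('ctr',Y.mean(0)-.012*N,'L',np.linalg.norm(L),'W',np.linalg.norm(W),'ang W',np.arctan2(-W@V,W@ux),'ang L',np.arctan2(-L@V,L@ux)+np.pi/2, (Y.mean(0)-P0)@ux,(Y.mean(0)-P0)@V)
```

```text
[ 0.5432 -0.2575  0.1076] 0.00021653396639947502
[ 0.5528 -0.2468  0.1149] 0.0003401934658105384
[ 0.5831 -0.2685  0.0999] 1.09978571491237e-05
[ 0.5738 -0.2767  0.0866] 4.1524212158815985e-05
end c [ 0.5632 -0.2624  0.1023] -> grip [ 0.5627 -0.2555  0.0924] pred [ 0.562  -0.2525  0.094 ]
ctr [ 0.5628 -0.2553  0.092 ] L 0.04020530838544129 W 0.01662315991662849 ang W -0.8260435390248168 ang L -0.7848293680478671 0.0005670479119251853 -0.003527493397887554
ctr [ 0.5627 -0.2551  0.0922] L 0.04069776355492767 W 0.016419136960774773 ang W -0.8394790338002704 ang L -0.780564052712633 0.0004758395652097736 -0.0032199275820202133
```

Grip point measured at (0.5627, -0.2550, 0.0923), 42 mm out from the panel as stated. The jaw angle is -0.785. I'll grip it there.

```bash
sed -i 's/^G=.*/G=np.array([.5627,-.2550,.0923])/' h.py; echo 'A0=-.785' >> h.py
python3 - <<'E'
from h import *
np.set_printoptions(precision=4,suppress=True)
ctrl.move_to(G+.08*N,rpy(A0))
ctrl.line_to(G-.0175*N,vel=.1)
s=ctrl.read_state();print(s['time'],s['position'],s['contact_force'])
ctrl.close(40)
s=ctrl.read_state();print(s['time'],s['position'],s['contact_force'],s['moment'],s['width'],s['joint_positions'])
snap('top','g0',(240,205,540,345),2.6)
snap('wrist','gw0')
E
```

```text
16.4667 [ 0.5625 -0.2458  0.0787] [-0.6349  0.3253 -0.0776]
17.0917 [ 0.5621 -0.245   0.0783] [0.7078 0.5981 1.6718] [-0.1277  0.2401 -0.4603] 0.20471127468975134 [-0.7277  0.6126  1.4964  0.4096  1.5064 -1.7172]
```

View pics/g0.png

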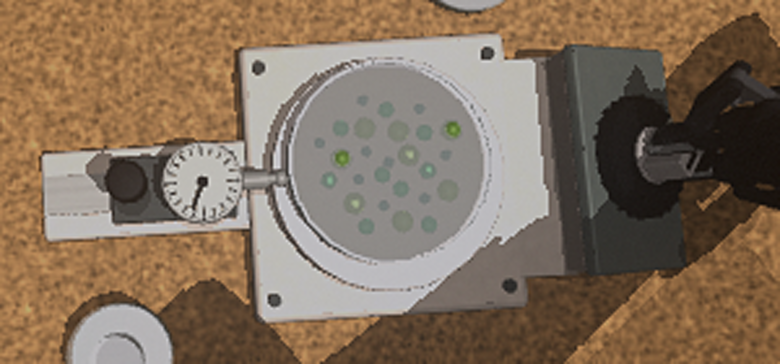

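View pics/gw0.png

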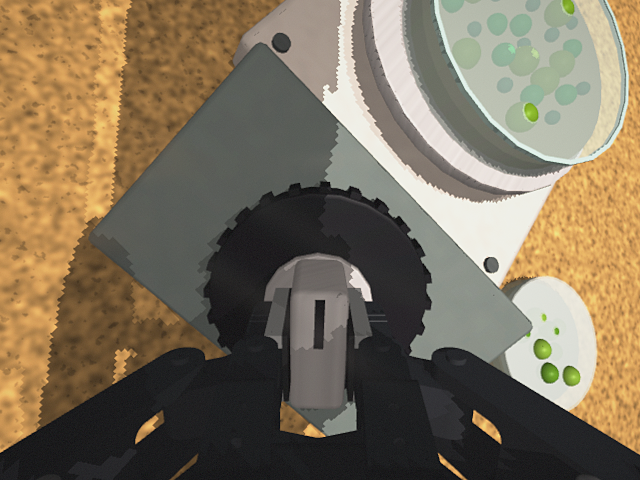

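The grip is good: width 17.4 mm, dial visible in the top view, needle still about 3.4. Now I'll turn in steps, photographing the dial at each.

Run:
```python
from h import *
np.set_printoptions(precision=3,suppress=True)
q=np.array(ctrl.read_state()['joint_positions']);np.save('pics/q0.npy',q)
tiles=[]
def shot():
    p,_=ctrl.camera('top');return cv2.resize(np.ascontiguousarray(p[250:300,290:340,::-1]),None,fx=4,fy=4,interpolation=cv2.INTER_CUBIC)
tiles.append(shot())
for k in (.15,.3,.45,.6,.75,.9,1.05):
    qq=q.copy();qq[5]+=k;ctrl.movej(qq)
    s=ctrl.read_state();print(k,round(s['time'],2),s['joint_positions'][5]-q[5],s['position'],s['contact_force'],s['moment'],round(s['width'],3))
    if np.linalg.norm(s['contact_force'])>25: break
    tiles.append(shot())
while len(tiles)<8: tiles.append(tiles[-1]*0)
cv2.imwrite('pics/scan.png',np.vstack([np.hstack(tiles[:4]),np.hstack(tiles[4:8])]))
```

```text
0.15 17.51 0.14909685193267164 [ 0.562 -0.245  0.078] [-1.289  1.909  1.693] [-0.065 -0.042 -0.005] 0.203
0.3 17.82 0.2975420093285448 [ 0.562 -0.245  0.078] [2.723 0.16  0.895] [-0.234 -0.213 -0.155] 0.204
0.45 18.14 0.4466011697437746 [ 0.562 -0.245  0.078] [ 1.786 -0.892  0.638] [-0.589 -0.217 -0.424] 0.202
0.6 18.46 0.5965056024959448 [ 0.562 -0.245  0.078] [1.564 2.013 3.124] [ 0.226 -0.161 -0.468] 0.204
0.75 18.77 0.7466043643894589 [ 0.562 -0.245  0.078] [2.988 2.999 1.429] [ 0.312 -0.312 -0.387] 0.2
0.9 19.09 0.8966841051898383 [ 0.562 -0.245  0.078] [3.509 1.149 0.073] [ 0.022 -0.559 -0.216] 0.203
1.05 19.41 1.0474871731659456 [ 0.563 -0.245  0.078] [5.791 4.435 1.946] [ 0.246 -0.468 -0.837] 0.199
```

View pics/scan.png

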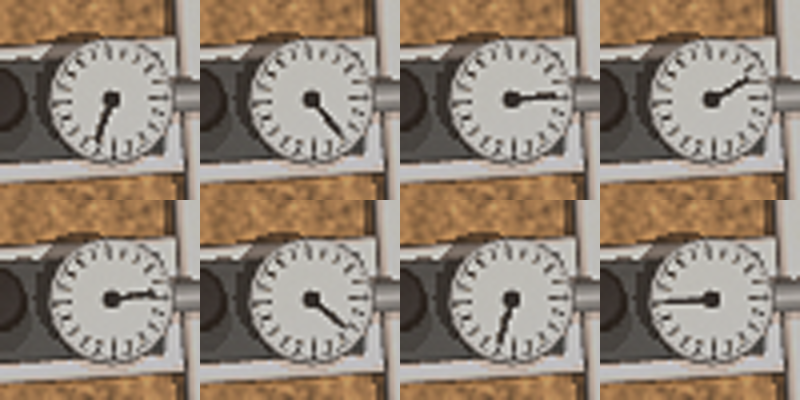

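Run:
```python
import numpy as np
k=np.array([0,.149,.2975,.4466,.5965,.7466,.8967,1.0475]);n=np.radians([199,142,86,61,83,130.5,195,266])
from scipy.optimize import curve_fit
f=lambda k,m,a,p:m+3.3*0+.3*(np.sqrt(75**2-(a*np.sin(4*(k-p)))**2)+a*np.cos(4*(k-p)))-m
p,_=curve_fit(f,k,n,p0=[0,6.6,1.23][0:3]) if 0 else (None,None)
g=lambda k,m,a,p:.3*(np.sqrt(76**2-(a*np.sin(4*(k-p)))**2)+a*np.cos(4*(k-p)))-m
p,_=curve_fit(g,k,n,p0=[20,6.6,1.23]);print(p,g(k,*p)-n,g(p[2],*p))
```

```text
[19.64434181  6.77582905  1.24004824] [ 0.09571291 -0.09649581 -0.02086924  0.05921846 -0.03337346  0.00399894
  0.06363942 -0.07183122] 5.188406906988263
```

Fit gives the peak at about 1.24, with a needle maximum near 5.2 rad. I'll scan both sides of it to confirm.

Run:
```python
from h import *
np.set_printoptions(precision=3,suppress=True)
q=np.load('pics/q0.npy');tiles=[]
for k in (1.05,1.15,1.2,1.25,1.3,1.38,1.45,1.24):
    qq=q.copy();qq[5]+=k;ctrl.movej(qq);ctrl.pause(.1)
    s=ctrl.read_state();print(k,round(s['time'],2),s['joint_positions'][5]-q[5],s['contact_force'],round(s['width'],3))
    p,_=ctrl.camera('top');tiles.append(cv2.resize(np.ascontiguousarray(p[250:300,290:340,::-1]),None,fx=4,fy=4,interpolation=cv2.INTER_CUBIC))
cv2.imwrite('pics/scan2.png',np.vstack([np.hstack(tiles[:4]),np.hstack(tiles[4:8])]))
```

```text
1.05 19.81 1.0458366377580903 [ 4.074  1.34  -0.874] 0.202
1.15 20.21 1.1460584678786208 [ 4.573  0.57  -1.234] 0.205
1.2 20.61 1.1977282123952848 [ 5.534  1.356 -0.275] 0.202
1.25 21.01 1.2485851771929521 [ 7.025  0.683 -0.019] 0.203
1.3 21.41 1.2978307221815921 [ 6.364  1.266 -0.652] 0.205
1.38 21.81 1.377646938142537 [ 6.09   1.629 -0.452] 0.204
1.45 22.21 1.4465799035720412 [ 5.597  0.786 -1.061] 0.203
1.24 22.68 1.2377220388334842 [5.82  0.807 0.135] 0.201
```

View pics/scan2.png

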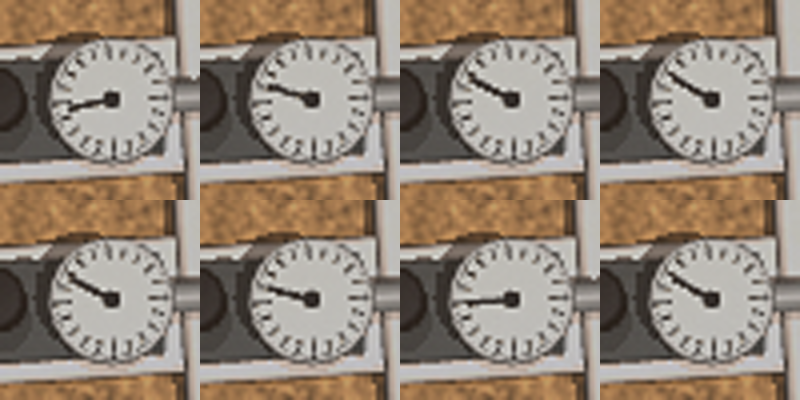

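The readings are symmetric: 284° at 1.146 and 1.378, 297° at 1.198 and 1.298, and about 260° at 1.046 and 1.475. The peak is therefore about 1.257. I'll set it, release and retreat along the axis.

Run:
```python
from h import *
np.set_printoptions(precision=3,suppress=True)
q=np.load('pics/q0.npy')
qq=q.copy();qq[5]+=1.258;ctrl.movej(qq);ctrl.pause(.2)
snap('top','f0',(240,205,440,345),4)
ctrl.release();ctrl.pause(.2)
s=ctrl.read_state();print(s['time'],s['joint_positions'][5]-q[5],s['contact_force'],s['width'])
ctrl.line_to(s['position']+.13*N,vel=.15)
s=ctrl.read_state();print(s['time'],s['position'],s['contact_force'])
snap('top','f1',(240,205,440,345),4);snap('wrist','fw');snap('side','fs')
```

```text
24.0917 1.2579381309076312 [-0.314 -0.649 -0.264] 1.0055134460252797
25.1083 [ 0.567 -0.318  0.184] [-0.396  0.286 -0.275]
```

View pics/f1.png

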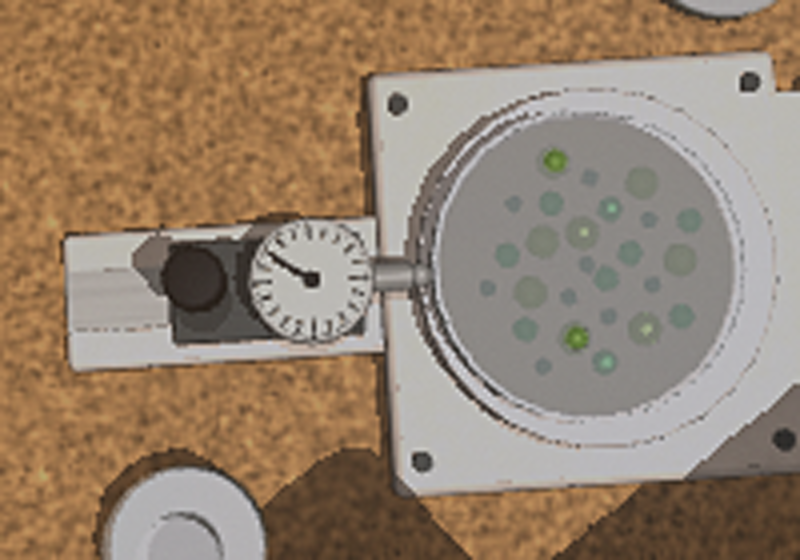

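View pics/fw.png

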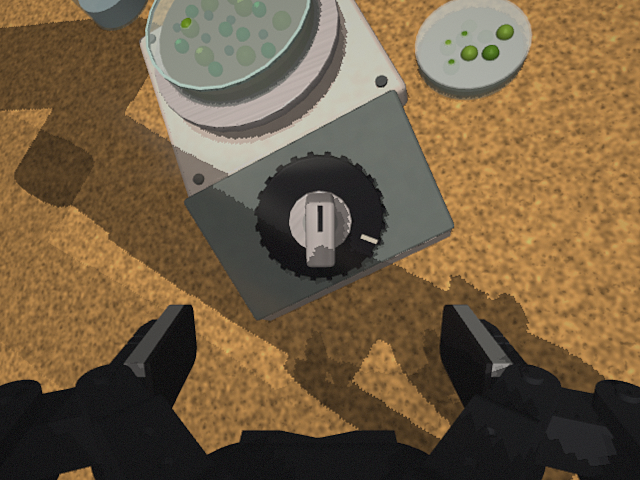

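View pics/f0.png

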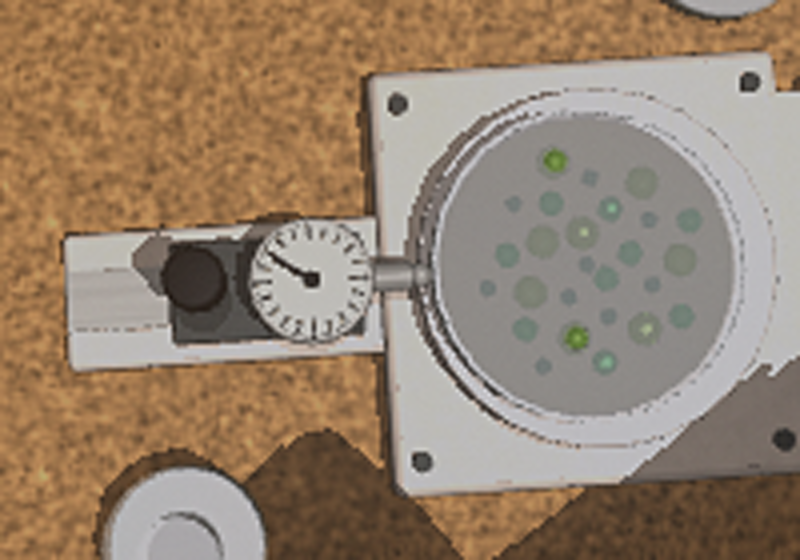

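View pics/fs.png

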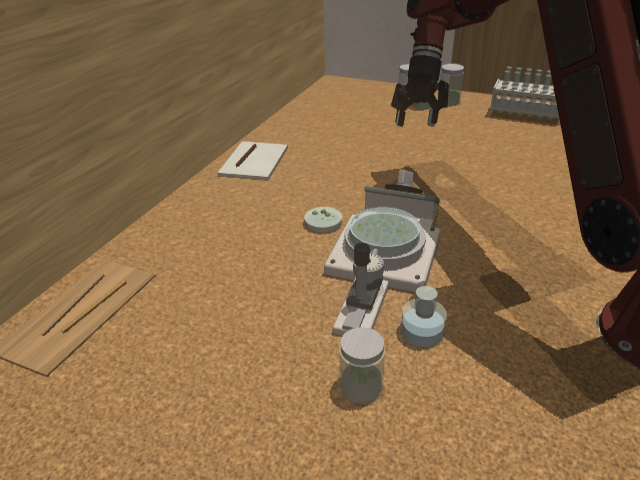

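The needle stays at about 300° after release, and the bystanders look unmoved. Last check is whether the ring mark moved.

Run:
```python
from h import *
np.set_printoptions(precision=4,suppress=True)
P0=G-.027*N
def onp(u,v,i):
    o,d=ray('w',u,v,i);return o+d*((P0-o)@N)/(d@N)
a=onp(250+187/4,160+437/4,np.load('pics/wi0.npy',allow_pickle=True).item());b=onp(369,239,ctrl.camera_info('wrist'))
print(a,b,np.linalg.norm(a-b),np.linalg.norm(a-P0),np.linalg.norm(b-P0))
for x in(a,b): print(np.degrees(np.arctan2((x-P0)@V,(x-P0)@ux)))
s0=cv2.imread('pics/side0.png').astype(int);s1=cv2.imread('pics/fs.png').astype(int)
for n,(x,y,w,h) in dict(jar=(338,328,50,75),lamp=(400,285,50,65),petri=(302,205,44,30)).items(): print(n,np.abs(s0-s1)[y:y+h,x:x+w].mean())
ctrl.hand_in()
```

```text
[ 0.5907 -0.2626  0.0525] [ 0.5882 -0.2616  0.0533] 0.0028030821953738435 0.04120783218075164 0.0385575952987588
-48.42690678746693
-49.739229161183026
jar 4.651555555555555
lamp 10.691076923076922
petri 5.400252525252525
the job is handed in; nothing more can be done
```

I pushed the gauge home by its post, then turned the dish to its high side with the inner knob and handed the job in at about 25 s. I released the knob and drew the gripper back along its axis first.

- **Gauge home:** The carriage hit a rigid stop, moving only 0.1 mm more at up to 33 N. The travel I measured was about 34.5 mm, not 40 mm. I took this as fully home, with the carriage starting about 5 mm in. Another 5 mm of travel would need more than the plunger's 22 mm.
- **High side:** I scanned the knob from 0 to 1.45 rad. The needle swung from about 61° to a maximum of about 301°, and matching readings on both sides put the peak near 1.257 rad. I left the knob at 1.258 rad. The needle looked the same, about 300°, before and after I let go.
- **Ring:** Its white line was 1.3° from its starting angle. The 2.8 mm position difference is mostly along the radius, so it is my reading error and not a turn.
- **Jar, lamp and petri dish:** They looked unmoved in the last side picture. I compared them only by eye; the image difference I ran (largest at the lamp) is affected by the changed shadows and shows little by itself.
- **Platter and dish:** The arm kept clear of both throughout.

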